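Set the mixer to speed 5 and start it

TASK

On the bench mixer, push the speed selector round with a fingertip, click by click, to speed 5: the fifth click clockwise from off (off is the red dot). Only once it stands at 5, press the green start button fully down and let it come up again. Work gently by touch alone, pinching and lifting nothing, and leave the tube rack, bottle, basket and jar where they are.

Things in the scene. Friction and masses are not known exactly. Their poses are not given: they have to be found in the camera images.
- mixer: Cream bench mixer, fixed, 200 (x) x 320 (y) x 70 mm high. Origin: centre of its underside, on the counter. x points away from the operator, y to the operator's left, z up. Right half of the top: dark blue panel with selector and green button. Left: metal platform 130 x 110 mm, centre at y = +96 mm, top at 86 mm, with the tube rack; it stays still.
- dial_center (a point): On the upright axis of the speed selector, level with the top of its fin: 101 mm above the counter, at (-25, -85) mm in the mixer's frame. Selector: black disc, 72 mm across, top 9 mm above the panel (panel at 70 mm); on it an upright grey pointer fin 12 mm thick, 22 mm high, from 18 mm behind the axis to 38 mm in front, an orange stripe on top at the pointing end.
- off_mark (a point): Red dot for off, on the panel 50 mm from the selector's axis. Clockwise from it every 30 degrees follow seven white bars, each broader than the last: speeds 1 to 7. Seen from above, from the mixer's x, counter-clockwise positive: off at +105 degrees, speed k at 105 - 30 k, so speed 5 at -45.
- pointer_tip (a point): Top of the pointing end of the fin, 38 mm from the selector's axis, 101 mm above the counter. Turns with the selector; its x points outwards along the fin.
- dial (a joint): Angle of the selector, rad: 0 at off, growing clockwise seen from above, a click every 0.5236 (30 degrees), speed 5 = 2.618, stops at 0 and 3.665 (speed 7). Starts between off and speed 3. Spring detents: a click takes 0.1 to 0.2 N m (some 3 to 7 N on the fin 30 mm from the axis); past half-way it snaps to the next position and stays.
- start_top (a point): Centre of the top of the round green start button, 28 mm across, in a black housing on the blue panel; at (58, -5) mm in the mixer's frame. Moves with the button.
- start (a joint): Travel of the start button, m: 0 up, 0.006 fully down; spring, about 4 N fully down, comes up by itself.
- rack_center (a point): Centre of the white tube rack with eight coloured caps, 100 x 62 mm, 48 mm high, 180 g, standing loose on the mixer's platform (caps' tops 134 mm above the counter). To be left alone.
- bottle_center (a point): Centre (half-way up) of the blue bottle, 64 mm across, 160 mm high, loose on the counter to the mixer's right. To be left alone.
- basket_center (a point): Centre (half-way up) of the lime green basket, 170 x 130 x 60 mm, loose on the counter to the mixer's left. To be left alone.
- jar_center (a point): Centre of the small white jar with orange lid, 50 mm across, 55 mm high, loose on the counter behind the mixer. To be left alone.

How it is judged:
By the outcome, as a careful person would: the job done as asked, in the order asked, and still so for the second after the job is handed in, with the robot touching nothing.
It also fails if it takes over 48 s, if anything falls off the work surface, if the arm or the gripper's body presses on something with over 40 N, if the wrist force passes 120 N, or if a joint passes its speed limit or range.

ROBOT

A 6-joint arm with a two-finger parallel gripper is mounted at the origin on the work surface. World frame = base frame: x ahead of the robot, y to its left, z up, the work surface at z = 0. Lengths are in m, angles in degrees, forces in N, time in s.
With the tool pointing down it reaches from about 0.3 to 0.75 m from the base axis. Payload 8.5 kg.
Tool frame: the origin (TCP) lies at the very end of the fingers, on their centre line; the grasp point (between the pads) lies 19 mm behind it; z points along the fingers, y is the direction in which the jaws open and shut (so a half turn about z gives the same grasp; the last joint's range is limited). The gripper opens to 85 mm and grips with 20 to 120 N. Pads are 22 mm wide; open, the fingers measure 114 mm over their backs; the gripper's body (76 mm by 85 mm) begins 54 mm behind the grasp point. The pads swing forward as they close: fully open they stand 13 mm farther back than shut.
Start: joints at [-75.648, 21.807, 74.336, -0, 83.858, -12.336], TCP at [0.247, -0.491, 0.231] pointing down, gripper open.
Joint ranges: [-178.18, 178.18], [-50.72, 133.34], [12.68, 142.11], [-81.47, 261.47], [9.98, 163.14], [-165.26, 165.26]. Speed limits (degrees/s): [136.94, 136.94, 180, 180, 180, 180].

INTERFACE

Orientations are given as a 3x3 rotation matrix whose columns are the frame's x, y, z axes.
In Python, from rig import status, vision, env gives the robot as it stands.
- The arm moves only by the tool send_rows, never from a script. Its argument "targets" is a list of rows, each a list of 7 numbers: the shift along the tool's x, y, z in units of 50 mm (1.0 is 50 mm), then the turn, a rotation vector about the tool's x, y, z in units of 8 degrees (1.0 is 8 degrees), then the finger opening in mm, from 0 to 85.4. A call has 1 to 5 rows; each row is the pose to reach, as a shift and turn from the pose commanded when the call began, along the tool's axes at that moment; what a row does not reach only later rows make up. A row lasts 1/8 s, in which the tool goes at most 62.5 mm and 10.7 degrees, less where a joint would pass 70% of its speed; a pose out of reach is approached as far as the arm can. A call with a gripper value outside its range is refused whole. The fingers move at their own pace and stop on an object; "grip_force" is the grip in N (left out, the last holds). Time passes only in rows, so rows that repeat a pose let the fingers close. It gives the time, the measured TCP pose, the force and the opening at its end, in the units of the state.
- status.observe(): the state, without advancing time (a new reading comes with each control period).
- vision.get_image(name): name is "scene" or "top" or "wrist"; returns (picture, depth): 480x640x3 uint8, red, green, blue; 480x640 float32, m along the optical axis (not along the pixel's ray), 0 where there is no reading.
- vision.camera_model(name): a dict with "camera_matrix" (3x3 intrinsics, pixels), "view" (4x4, takes a point from world to camera coordinates); the wrist camera has in their place "T_tool_cam" (4x4, takes a point from camera to tool coordinates, whose origin is the TCP and whose axes are the flange's). Camera axes: x right, y down, z forward; pixel columns grow to the right and rows downward; lengths in m; the calibration is good to about 2 mm. The wrist camera is an equidistant fisheye: a pixel r from the principal point sees the ray r / f radians off the axis. A picture is of the moment at which its call begins: read the wrist's pose just before it. camera_model takes no time and is no camera call.
- env.close_job(): hands the job in, once; it reports no verdict.
Trained networks look in the newest picture that a camera, given by its name, has taken for a name from the list of things; names that differ only in an ending like _2 or _b are one class to them, and where a whole thing is asked for, a point or a joint stands for the part that bears it (a point fixed in the world has none). Each returns a list of dicts, best first, with "p" (0 to 1); they miss things now and then, are a little off and sometimes report something else, mostly with a low value. They report only what shows in the picture. A call takes as long as a camera call.
- vision.masks_of(camera, label): "pixels" (480x640 bool, what is visible of it) and "extent" ([left, top, right, bottom] in pixels, round what is visible of it).
The state is a dict: "time_s": time; "q": joint angles; "qvel": joint speeds; "joint_efforts": joint torques, N m; "position": TCP position; "tool_rot": TCP orientation; "ft_force": force on the tool from outside, world axes, zero at the start; "wrist_torque": the same for the moment, N m; "grip_width": finger opening in m.
Only numpy, scipy, OpenCV 4.12 (cv2) and the standard library are available. Lean on these libraries where they do the work, as an engineer would, in place of code of your own. Each camera call takes 0.05 s, during which the arm holds its last target.

## Working session

There is one attempt and no reset: what is moved stays moved. The work goes in short steps, Python scripts to look and compute and a tool call to move; the robot and the scene stay as the last step left them, time stands still between calls to the robot, and variables do not carry over. Pictures are saved under pics/ and viewed, and the job is handed in when it is done.

Besides the shell and the picture viewer there is one more tool, called after "Call:" as name(argument=value, ...) on one line, values as JSON. send_rows: Moves the arm, as the interface text tells. Its arguments: {"type":"object","properties":{"targets":{"type":"array","items":{"type":"array","items":{"type":"number"}}},"grip_force":{"type":"number"}},"required":["targets"]}

```bash
mkdir -p pics; ls; python3 - <<'E'
from rig import status, vision, env
import cv2
s=status.observe(); print(s)
for n in ["scene","top"]:
    im,d=vision.get_image(n); cv2.imwrite(f"pics/{n}0.png",im[:,:,::-1]); 
    m=vision.camera_model(n); print(n,m)
print(vision.camera_model("wrist"))
E
```

```text
pics
{'time_s': 0.0, 'q': array([-7.56475003e+01,  2.18398828e+01,  7.43845191e+01,  2.61229633e-04,
        8.38578031e+01, -1.23352578e+01]), 'qvel': array([-0.00934959,  0.08656455,  0.02829608,  0.02210699, -0.05018833,
       -0.04184653]), 'joint_efforts': array([-2.18542693e-03, -4.48459983e+01, -2.31273329e+01, -2.85014203e-04,
        4.80437069e-03,  2.18078526e-06]), 'position': array([ 0.24694998, -0.49111633,  0.23072354]), 'tool_rot': array([[ 8.93467650e-01,  4.49127415e-01, -3.51262967e-04],
       [ 4.49127445e-01, -8.93466621e-01,  1.39108992e-03],
       [ 3.10934884e-04, -1.40065568e-03, -9.99998971e-01]]), 'ft_force': array([ 0.46568899,  0.79084809, -0.10069568]), 'wrist_torque': array([ 0.0080043 ,  0.02024049, -0.01921014]), 'grip_width': 0.08547263524824898}
scene {'camera_matrix': array([[519.26187486,   0.        , 315.04231262],
       [  0.        , 519.26187486, 231.76450848],
       [  0.        ,   0.        ,   1.        ]]), 'view': array([[-0.80274841,  0.59616327,  0.01357741,  0.43482207],
       [ 0.50751929,  0.69498693, -0.50933028, -0.3213702 
[... 386 characters left out ...]
065837,  0.00600437, -0.13623489,  0.6040214 ],
       [ 0.13613783, -0.01436655, -0.99058573,  1.09007619],
       [ 0.        ,  0.        ,  0.        ,  1.        ]])}
{'camera_matrix': array([[371.64829954,   0.        , 319.49414112],
       [  0.        , 371.64829954, 236.59420833],
       [  0.        ,   0.        ,   1.        ]]), 'T_tool_cam': array([[-1.37652750e-04, -9.47738471e-01, -3.19048228e-01,
         8.18443375e-02],
       [ 9.99999747e-01,  9.20706892e-05, -7.04945615e-04,
         1.62102878e-04],
       [ 6.97479070e-04, -3.19048245e-01,  9.47738219e-01,
        -1.42687414e-01],
       [ 0.00000000e+00,  0.00000000e+00,  0.00000000e+00,
         1.00000000e+00]])}
```

View pics/scene0.png

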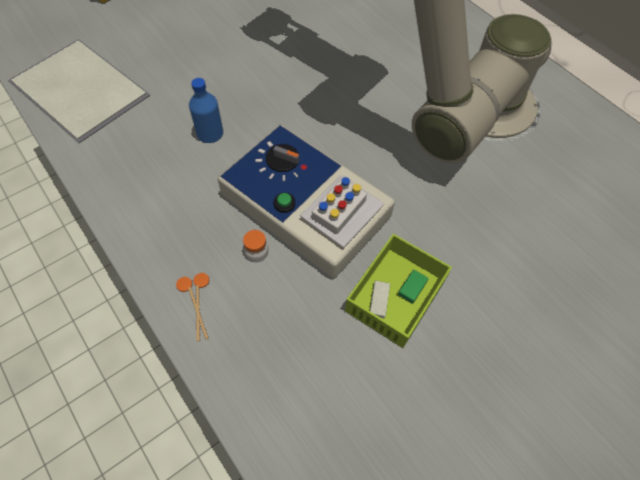

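View pics/top0.png

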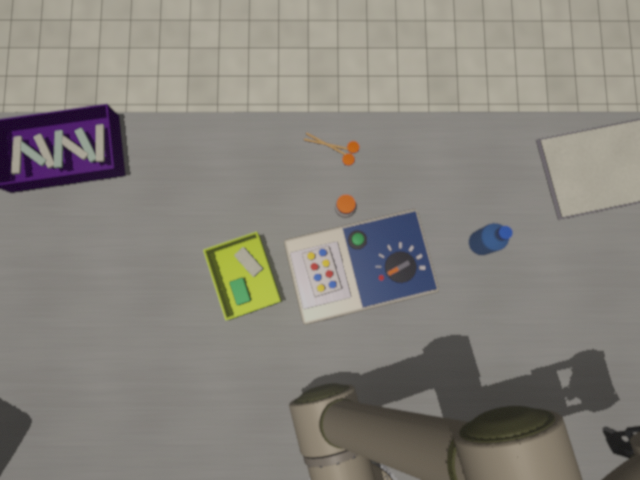

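```bash
cat > h.py <<'E'
from rig import status, vision, env
import cv2, numpy as np
def proj(n,P):
    m=vision.camera_model(n);P=np.atleast_2d(P)
    c=(m['view'][:3,:3]@P.T).T+m['view'][:3,3]
    return (c[:,:2]/c[:,2:])@m['camera_matrix'][:2,:2].T+m['camera_matrix'][:2,2]
def ray(n,uv,z):
    m=vision.camera_model(n);uv=np.atleast_2d(uv)
    d=(np.linalg.inv(m['camera_matrix'])@np.c_[uv,np.ones(len(uv))].T)
    R=m['view'][:3,:3];o=-R.T@m['view'][:3,3];d=(R.T@d).T
    return o+d*((z-o[2])/d[:,2])[:,None]
E
python3 - <<'E'
from h import *
im=cv2.imread("pics/top0.png");cv2.imwrite("pics/top0z.png",cv2.resize(im[200:335,275:445],None,fx=4.4,fy=4.4,interpolation=cv2.INTER_CUBIC))
im=cv2.imread("pics/scene0.png");cv2.imwrite("pics/scene0z.png",cv2.resize(im[120:280,210:400],None,fx=3.7,fy=3.7,interpolation=cv2.INTER_CUBIC))
for n in ["top","scene"]:
  vision.get_image(n)
  for l in ["mixer","dial","start","off_mark"]:
    for r in vision.masks_of(n,l)[:2]:
        ys,xs=np.nonzero(r['pixels']); print(n,l,round(r['p'],2),np.round(r['extent']),xs.mean().round(1),ys.mean().round(1),len(xs))
        if l=="mixer":
            q=cv2.boxPoints(cv2.minAreaRect(np.c_[xs,ys].astype(np.int32)));print(q.round(1).tolist())
print(status.observe()['time_s'])
E
```

```text
top mixer 0.69 [282. 210. 437. 323.] 364.6 266.2 10901
[[281.29998779296875, 240.1999969482422], [418.0, 206.0], [439.6000061035156, 292.3999938964844], [302.8999938964844, 326.5]]
top dial 0.82 [386. 254. 418. 283.] 400.2 266.6 760
top start 0.42 [351. 236. 360. 247.] 357.5 239.2 82
top off_mark 0.95 [287. 207. 438. 324.] 364.3 266.1 11073
scene mixer 0.73 [216. 128. 396. 280.] 302.5 197.6 12782
[[210.60000610351562, 185.6999969482422], [271.6000061035156, 105.4000015258789], [400.5, 203.1999969482422], [339.6000061035156, 283.5]]
scene dial 0.78 [267. 145. 300. 173.] 282.5 157.5 777
scene dial 0.59 [278. 195. 292. 207.] 284.3 199.7 133
scene start 0.5 [279. 192. 293. 208.] 284.5 199.4 156
scene off_mark 0.87 [220. 124. 398. 278.] 302.5 197.6 12736
0.6
```

View pics/top0z.png

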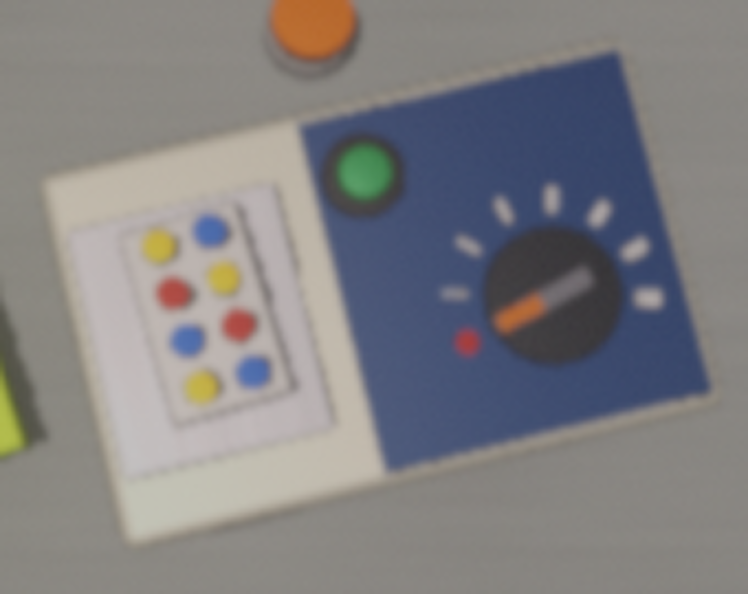

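View pics/scene0z.png

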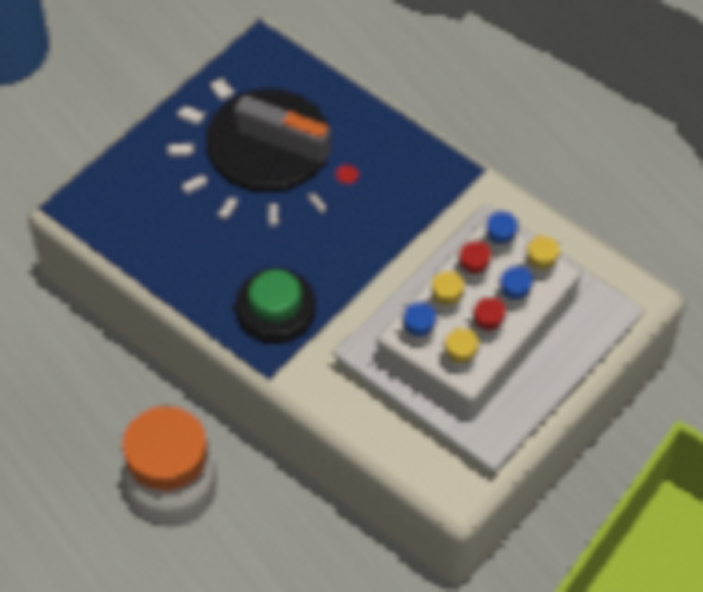

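```bash
python3 - <<'E'
from h import *
from scipy.optimize import least_squares
T=np.array([[468,343],[455,293],[468,245],[504,210],[552,199],[600,212],[635,248],[649,298]])
S=np.array([[347,174],[316,202],[273,214],[228,207],[194,184],[180,149],[190,114],[221,88]])
T=(T+.5)/4.4-.5+[275,200]; S=(S+.5)/3.7-.5+[210,120]
a=np.radians(105-30*np.arange(8))
def pts(p,rb):
    r=np.r_[.05,np.full(7,rb)]
    m=np.c_[-.025+r*np.cos(a),-.085+r*np.sin(a)]
    c,s=np.cos(p[2]),np.sin(p[2])
    return np.c_[m@np.array([[c,s],[-s,c]])+p[:2],np.full(8,.07)]
for cams in (["top"],["scene"],["top","scene"]):
    f=lambda p:np.concatenate([(proj(n,pts(p,p[3]))-{"top":T,"scene":S}[n]).ravel() for n in cams])
    r=least_squares(f,[.4,.0,.2,.05],x_scale=[.1,.1,.1,.01]); p=r.x
    c,s=np.cos(p[2]),np.sin(p[2]);R=np.array([[c,-s],[s,c]])
    print(cams,p[:2].round(4),np.degrees(p[2]).round(2),p[3].round(4),"rms px",np.sqrt((r.fun**2).mean()).round(2),"dial",(R@[-.025,-.085]+p[:2]).round(4),"btn",(R@[.058,-.005]+p[:2]).round(4))
    tip=lambda k:np.r_[R@(np.array([-.025,-.085])+.03*np.array([np.cos(a[k]),np.sin(a[k])]))+p[:2],.101]
    for k in range(3):
        print(k,[((proj(n,tip(k))[0]-o)*sc).round() for n,o,sc in (("top",[275,200],4.4),("scene",[210,120],3.7))])
    # corners
    cs=np.array([[.1,.16],[-.1,.16],[-.1,-.16],[.1,-.16]])@R.T+p[:2]
    print(((proj("top",np.c_[cs,np.full(4,.07)])-[275,200])*4.4).round().tolist())
    # button height
    b=R@[.058,-.005]+p[:2]
    for z in (.075,.08,.085,.09,.095): print(z,((proj("top",np.r_[b,z])-[275,200])*4.4).round(),((proj("scene",np.r_[b,z])-[210,120])*3.7).round())
E
```

```text
['top'] [ 0.552  -0.0199] 13.45 0.0503 rms px 0.11 dial [ 0.5475 -0.1084] btn [ 0.6096 -0.0113]
0 [array([509., 317.]), array([315., 127.])]
1 [array([501., 287.]), array([297., 144.])]
2 [array([509., 257.]), array([270., 151.])]
[[33.0, 173.0], [123.0, 552.0], [729.0, 400.0], [626.0, 29.0]]
0.075 [[361. 174.]] [[277. 306.]]
0.08 [[362. 173.]] [[277. 301.]]
0.085 [[363. 171.]] [[277. 296.]]
0.09 [[364. 170.]] [[276. 290.]]
0.095 [[364. 168.]] [[276. 285.]]
['scene'] [ 0.5528 -0.0217] 13.46 0.0501 rms px 0.1 dial [ 0.5482 -0.1102] btn [ 0.6103 -0.0131]
0 [array([513., 315.]), array([312., 126.])]
1 [array([505., 285.]), array([294., 142.])]
2 [array([513., 256.]), array([267., 150.])]
[[36.0, 171.0], [127.0, 551.0], [732.0, 398.0], [629.0, 28.0]]
0.075 [[365. 173.]] [[274. 305.]]
0.08 [[365. 171.]] [[274. 299.]]
0.085 [[366. 170.]] [[273. 294.]]
0.09 [[367. 168.]] [[273. 289.]]
0.095 [[368. 167.]] [[273. 284.]]
['top', 'scene'] [ 0.5525 -0.0208] 13.45 0.0502 rms px 0.32 dial [ 0.548  -0.1093] btn [ 0.6101 -0.0121]
0 [array([511., 316.]), array([314., 127.])]
1 [array([503., 286.]), array([295., 143.])]
2 [array([511., 256.]), array([269., 151.])]
[[34.0, 172.0], [125.0, 551.0], [731.0, 399.0], [627.0, 28.0]]
0.075 [[363. 173.]] [[276. 305.]]
0.08 [[364. 172.]] [[275. 300.]]
0.085 [[364. 170.]] [[275. 295.]]
0.09 [[365. 169.]] [[274. 290.]]
0.095 [[366. 168.]] [[274. 284.]]
```

```bash
cat >> h.py <<'E'
from scipy.spatial.transform import Rotation as Ro
C=np.array([.548,-.1093]);YAW=13.45
def down(y):
    y=np.radians(y);c,s=np.cos(y),np.sin(y)
    return np.array([[c,s,0],[s,-c,0],[0,0,-1.]])
def rel(p,yaw,dy=None):
    s=status.observe();R0=s['tool_rot']
    sh=R0.T@(np.array(p)-s['position'])/.05
    rv=Ro.from_matrix(R0.T@down(yaw)).as_rotvec(degrees=True)/8
    print(np.round(sh,3).tolist(),np.round(rv,3).tolist())
def st():
    s=status.observe();R=s['tool_rot'];print(s['time_s'],s['position'].round(4),"yaw",np.degrees(np.arctan2(R[1,0],R[0,0])).round(2),"F",s['ft_force'].round(2),"w",s['grip_width'].round(4),"q6",s['q'][5].round(1))
def fin(k,gap,r,z):
    "finger centre when fin at speed k, gap from face (11 half width +6 half fin)"
    a=np.radians(105-30*k+YAW);u=np.array([np.cos(a),np.sin(a)]);d=np.array([u[1],-u[0]])
    return np.r_[C+r*u-d*(.017+gap),z], np.degrees(a)+90
E
python3 - <<'E'
from h import *
st();p,y=fin(0,.010,.030,.15);print(p,y);rel(p,y)
for f,dy in ((.35,50),(.7,100)):
    s=status.observe();rel(s['position']*(1-f)+f*p,26.7+dy)
E
```

```text
Traceback (most recent call last):
  File "h.py", line 23, in st
    s=status.observe();R=s['tool_rot'];print(s['time_s'],s['position'].round(4),"yaw",np.degrees(np.arctan2(R[1,0],R[0,0])).round(2),"F",s['ft_force'].round(2),"w",s['grip_width'].round(4),"q6",s['q'][5].round(1))
                                                                                                                                                                    ^^^^^^^^^^^^^^^^^^^^^
AttributeError: 'float' object has no attribute 'round'
```

```bash
sed -i "s/s\['grip_width'\].round(4)/round(s['grip_width'],4)/" h.py
python3 - <<'E'
from h import *
st();p,y=fin(0,.010,.030,.15);print(p,y);rel(p,y)
for f,dy in ((.35,50),(.7,100)):
    s=status.observe();rel(s['position']*(1-f)+f*p,26.7+dy)
E
```

```text
0.6 [ 0.247  -0.4914  0.2313] yaw 26.69 F [ 0.7  -0.11  0.52] w 0.0853 q6 -12.3
[ 0.50996895 -0.09578558  0.15      ] 208.45000000000002
[8.253, -4.707, 1.627] [0.0, 0.0, 22.28]
[2.888, -1.647, 0.569] [-0.0, 0.0, -6.251]
[5.777, -3.295, 1.139] [-0.0, -0.0, -12.501]
```

Call:
send_rows(targets=[[0.9,-0.5,0,0,0,-1.25,0],[1.8,-1.0,0,0,0,-2.5,0],[2.7,-1.5,0,0,0,-3.75,0],[3.6,-2.0,0,0,0,-5.0,0],[4.5,-2.5,0,0,0,-6.25,0]], grip_force=20)

```text
time_s: 1.23
position: [0.3926, -0.2772, 0.2315]
tool_rot: [[0.225, 0.974, 0.0], [0.974, -0.225, -0.0], [-0.0, 0.0, -1.0]]
ft_force: [0.8, -1.8, -0.3]
grip_width: -0.0002
```

```bash
python3 - <<'E'
from h import *
st();p,y=fin(0,.010,.030,.15);rel(p,y)
E
```

```text
1.225 [ 0.3926 -0.2772  0.2315] yaw 77.0 F [ 0.81 -1.79 -0.29] w -0.0002 q6 -36.4
[4.064, 1.47, 1.63] [-0.001, 0.004, -16.431]
```

Call:
send_rows(targets=[[0.5,0.2,0,0,0,-1.3,0],[1.0,0.4,0,0,0,-2.6,0],[1.5,0.6,0.1,0,0,-3.9,0],[2.0,0.8,0.2,0,0,-5.2,0],[2.5,0.9,0.3,0,0,-6.5,0]])

```text
time_s: 1.85
position: [0.465, -0.1666, 0.2162]
tool_rot: [[-0.63, 0.777, 0.0], [0.777, 0.63, -0.0], [-0.0, 0.0, -1.0]]
ft_force: [0.2, -1.0, 0.4]
grip_width: -0.0001
```

```bash
python3 - <<'E'
from h import *
st();p,y=fin(0,.010,.030,.15);rel(p,y)
E
```

```text
1.85 [ 0.465  -0.1666  0.2162] yaw 129.04 F [ 0.23 -0.97  0.4 ] w -0.0001 q6 -72.5
[0.534, 1.59, 1.324] [-0.001, 0.002, -9.926]
```

Call:
send_rows(targets=[[0.1,0.3,0,0,0,-1.3,0],[0.2,0.6,0.2,0,0,-2.6,0],[0.3,0.9,0.4,0,0,-3.9,0],[0.4,1.2,0.6,0,0,-5.2,0],[0.53,1.59,0.9,0,0,-6.5,0]])

```text
time_s: 2.48
position: [0.5104, -0.0967, 0.1713]
tool_rot: [[-1.0, -0.018, 0.001], [-0.018, 1.0, -0.0], [-0.001, -0.0, -1.0]]
ft_force: [-0.4, -0.6, -0.0]
grip_width: -0.0002
```

```bash
python3 - <<'E'
from h import *
st();p,y=fin(0,.010,.030,.15);rel(p,y)
E
```

```text
2.475 [ 0.5104 -0.0967  0.1713] yaw -178.99 F [-0.44 -0.6  -0.04] w -0.0002 q6 -114.8
[0.009, 0.019, 0.426] [-0.005, 0.006, -3.43]
```

Call:
send_rows(targets=[[0.01,0.02,0.1,0,0,-1.2,0],[0.01,0.02,0.3,0,0,-2.4,0],[0.01,0.02,0.42,0,0,-3.43,0],[0.01,0.02,0.42,0,0,-3.43,0]])

```text
time_s: 2.98
position: [0.5093, -0.0959, 0.15]
tool_rot: [[-0.883, -0.47, -0.001], [-0.47, 0.883, 0.0], [0.0, 0.001, -1.0]]
ft_force: [0.1, 0.7, 0.4]
grip_width: -0.0003
```

```bash
python3 - <<'E'
from h import *
st();p,y=fin(0,.010,.030,.15);rel(p,y)
im,d=vision.get_image("wrist");cv2.imwrite("pics/w1.png",im[:,:,::-1])
im,d=vision.get_image("top");cv2.imwrite("pics/t1.png",cv2.resize(im[200:335,275:445,::-1],None,fx=4.4,fy=4.4))
E
```

```text
2.975 [ 0.5093 -0.0959  0.15  ] yaw -151.95 F [0.05 0.75 0.4 ] w -0.0003 q6 -141.8
[-0.013, -0.004, 0.001] [0.005, -0.003, -0.05]
```

View pics/w1.png

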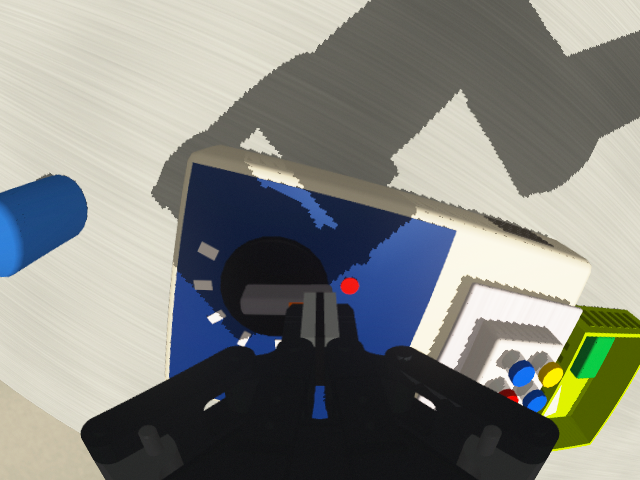

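Call:
send_rows(targets=[[0,0,0.5,0,0,-0.05,0],[0,0,1.0,0,0,-0.05,0],[-0.01,0,1.28,0,0,-0.05,0],[-0.08,0,1.28,0,0,-0.05,0],[-0.16,0,1.28,0,0,-0.05,0]])

```text
time_s: 3.7
position: [0.5173, -0.0923, 0.0872]
tool_rot: [[-0.879, -0.477, 0.001], [-0.477, 0.879, -0.001], [-0.001, -0.001, -1.0]]
ft_force: [0.2, -0.2, 0.3]
grip_width: -0.0002
```

```bash
cat >> h.py <<'E'
def arc(k0,k1,gap=0.,r=.03,z=.086,n=5):
    for k in np.linspace(k0,k1,n+1)[1:]:
        p,y=fin(k,gap,r,z);rel(p,y)
E
python3 - <<'E'
from h import *
st();arc(0,1)
E
```

```text
3.7 [ 0.5173 -0.0923  0.0872] yaw -151.5 F [ 0.18 -0.19  0.26] w -0.0002 q6 -141.5
[-0.103, 0.041, 0.024] [-0.008, 0.008, 0.756]
[-0.171, 0.066, 0.024] [-0.008, 0.008, 1.506]
[-0.241, 0.084, 0.024] [-0.008, 0.008, 2.256]
[-0.312, 0.095, 0.024] [-0.007, 0.009, 3.006]
[-0.384, 0.098, 0.024] [-0.007, 0.009, 3.756]
```

Call:
send_rows(targets=[[-0.1,0.04,0.02,0,0,0.75,0],[-0.17,0.07,0.02,0,0,1.5,0],[-0.24,0.085,0.02,0,0,2.25,0],[-0.31,0.095,0.02,0,0,3.0,0],[-0.36,0.098,0.02,0,0,3.5,0]])

```text
time_s: 4.32
position: [0.5307, -0.0793, 0.0863]
tool_rot: [[-1.0, -0.006, 0.002], [-0.006, 1.0, -0.001], [-0.002, -0.001, -1.0]]
ft_force: [0.2, -0.6, -0.0]
grip_width: 0.0002
```

```bash
python3 - <<'E'
from h import *
st();
im,d=vision.get_image("scene");cv2.imwrite("pics/s2.png",cv2.resize(im[120:280,210:400,::-1],None,fx=3.7,fy=3.7))
im,d=vision.get_image("wrist");cv2.imwrite("pics/w2.png",im[:,:,::-1])
arc(1,2)
E
```

```text
4.325 [ 0.5307 -0.0793  0.0863] yaw -179.63 F [ 0.22 -0.64 -0.  ] w 0.0002 q6 -111.5
[-0.088, 0.038, 0.004] [-0.004, 0.013, 1.007]
[-0.156, 0.061, 0.004] [-0.003, 0.013, 1.757]
[-0.227, 0.076, 0.004] [-0.002, 0.013, 2.507]
[-0.299, 0.085, 0.004] [-0.002, 0.013, 3.257]
[-0.371, 0.085, 0.005] [-0.001, 0.013, 4.007]
```

View pics/s2.png

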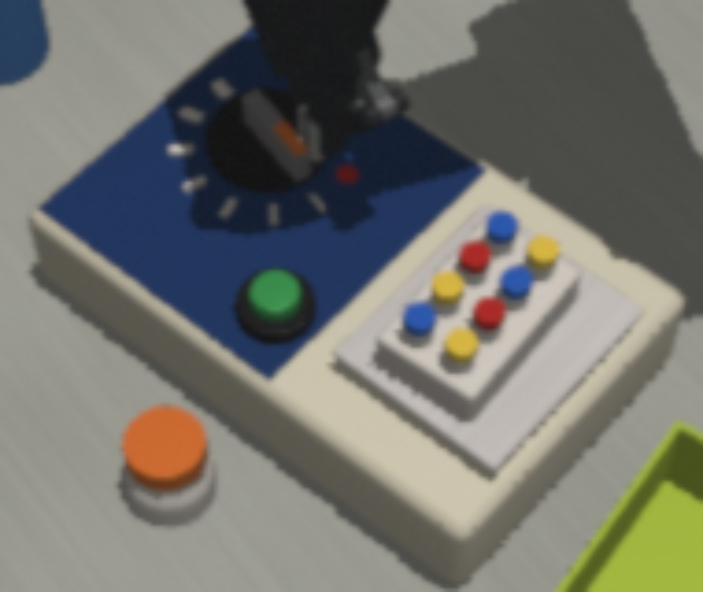

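View pics/w2.png

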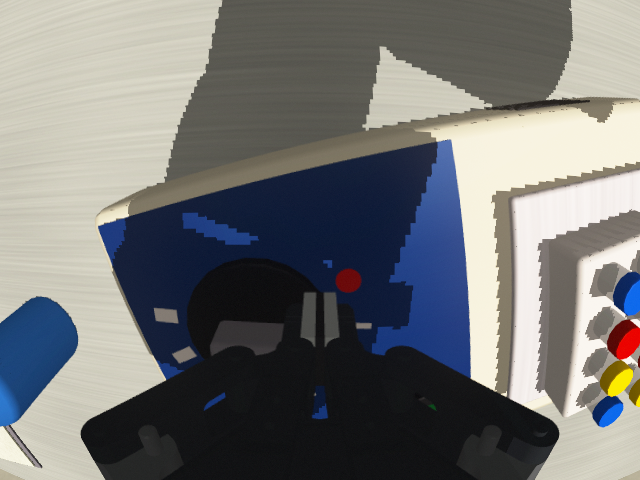

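Call:
send_rows(targets=[[-0.088,0.038,0,0,0,1.0,0],[-0.156,0.06,0,0,0,1.75,0],[-0.227,0.076,0,0,0,2.5,0],[-0.3,0.085,0,0,0,3.25,0],[-0.35,0.085,0,0,0,3.75,0]])

```text
time_s: 5.05
position: [0.5479, -0.0749, 0.0859]
tool_rot: [[-0.87, 0.493, 0.001], [0.493, 0.87, -0.0], [-0.001, 0.0, -1.0]]
ft_force: [-0.1, -0.6, 0.4]
grip_width: 0.0002
```

```bash
python3 - <<'E'
from h import *
st();
im,d=vision.get_image("scene");cv2.imwrite("pics/s3.png",cv2.resize(im[120:280,210:400,::-1],None,fx=3.7,fy=3.7))
arc(2,3)
E
```

```text
5.05 [ 0.5479 -0.0749  0.0859] yaw 150.47 F [-0.07 -0.6   0.44] w 0.0002 q6 -80.5
[-0.084, 0.043, -0.001] [0.002, 0.009, 0.985]
[-0.152, 0.066, -0.001] [0.003, 0.009, 1.735]
[-0.222, 0.082, -0.001] [0.003, 0.009, 2.485]
[-0.294, 0.09, -0.001] [0.004, 0.009, 3.235]
[-0.366, 0.091, -0.001] [0.004, 0.009, 3.985]
```

View pics/s3.png

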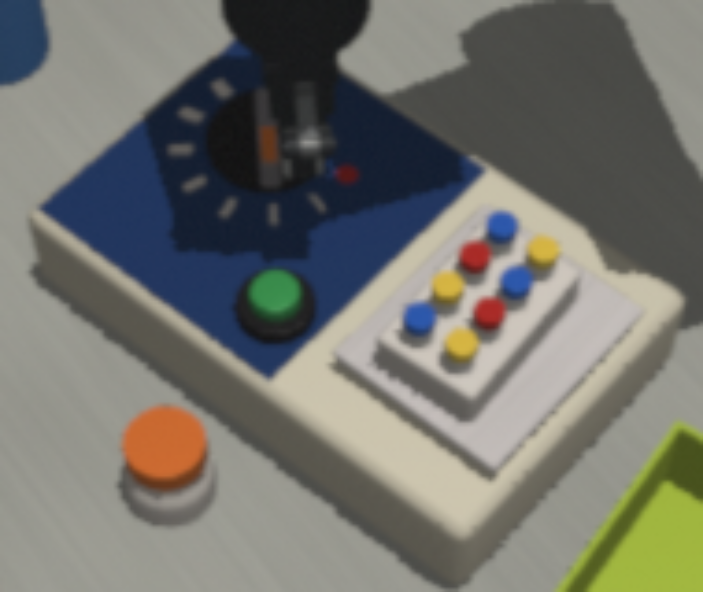

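The pointer stands at 2 (stripe at about (268,145), aiming at the second bar).

Call:
send_rows(targets=[[-0.084,0.043,0,0,0,1.0,0],[-0.152,0.066,0,0,0,1.75,0],[-0.222,0.082,0,0,0,2.5,0],[-0.294,0.09,0,0,0,3.25,0],[-0.345,0.09,0,0,0,3.75,0]])

```text
time_s: 5.72
position: [0.5649, -0.0795, 0.0858]
tool_rot: [[-0.508, 0.861, 0.001], [0.861, 0.508, -0.0], [-0.0, 0.0, -1.0]]
ft_force: [0.2, -0.0, -0.5]
grip_width: 0.0001
```

```bash
python3 - <<'E'
from h import *
st();
im,d=vision.get_image("scene");cv2.imwrite("pics/s4.png",cv2.resize(im[120:280,210:400,::-1],None,fx=3.7,fy=3.7))
arc(3,4)
E
```

```text
5.725 [ 0.5649 -0.0795  0.0858] yaw 120.52 F [ 0.21 -0.04 -0.54] w 0.0001 q6 -50.4
[-0.083, 0.046, -0.005] [0.005, 0.005, 0.99]
[-0.152, 0.069, -0.004] [0.005, 0.005, 1.74]
[-0.222, 0.085, -0.004] [0.005, 0.005, 2.49]
[-0.294, 0.093, -0.004] [0.005, 0.005, 3.24]
[-0.366, 0.094, -0.004] [0.006, 0.004, 3.99]
```

View pics/s4.png

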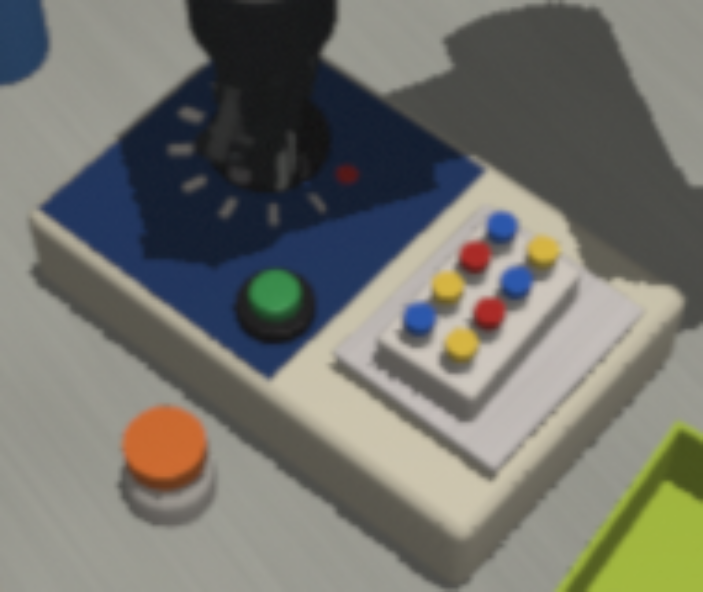

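The finger hides the stripe now, and the force is about zero, so the selector has snapped on to 3. I'll go on one click at a time.

Call:
send_rows(targets=[[-0.083,0.046,0,0,0,1.0,0],[-0.152,0.069,0,0,0,1.75,0],[-0.222,0.085,0,0,0,2.5,0],[-0.294,0.093,0,0,0,3.25,0],[-0.345,0.094,0,0,0,3.75,0]])

```text
time_s: 6.4
position: [0.5776, -0.092, 0.0857]
tool_rot: [[-0.01, 1.0, 0.001], [1.0, 0.01, -0.0], [-0.0, 0.001, -1.0]]
ft_force: [0.9, 0.5, -0.3]
grip_width: 0.0001
```

```bash
python3 - <<'E'
from h import *
st();
im,d=vision.get_image("scene");a=cv2.resize(im[120:215,215:340,::-1],None,fx=3,fy=3)
im,d=vision.get_image("top");b=cv2.resize(im[225:320,330:445,::-1],None,fx=3,fy=3)
cv2.imwrite("pics/s5.png",np.hstack([a,b]))
arc(4,5)
E
```

```text
6.4 [ 0.5776 -0.092   0.0857] yaw 90.56 F [ 0.93  0.49 -0.32] w 0.0001 q6 -21.2
[-0.086, 0.045, -0.006] [0.005, 0.002, 1.023]
[-0.154, 0.068, -0.006] [0.005, 0.001, 1.773]
[-0.225, 0.083, -0.006] [0.005, 0.001, 2.523]
[-0.296, 0.091, -0.006] [0.005, 0.001, 3.273]
[-0.368, 0.092, -0.006] [0.005, 0.001, 4.023]
```

View pics/s5.png

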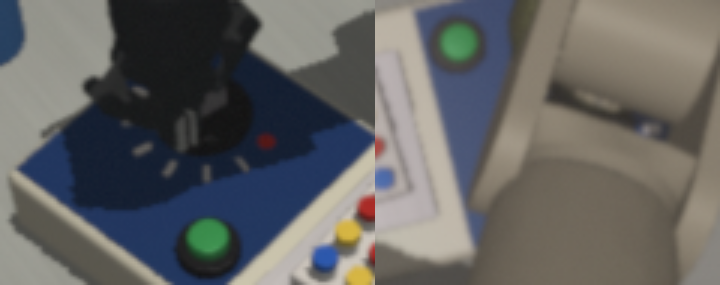

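Call:
send_rows(targets=[[-0.086,0.045,0,0,0,1.0,0],[-0.154,0.068,0,0,0,1.75,0],[-0.225,0.083,0,0,0,2.5,0],[-0.296,0.091,0,0,0,3.25,0],[-0.34,0.092,0,0,0,3.7,0]])

```text
time_s: 7.12
position: [0.5823, -0.1089, 0.0856]
tool_rot: [[0.485, 0.875, 0.0], [0.875, -0.485, -0.0], [0.0, 0.0, -1.0]]
ft_force: [-0.4, -0.1, 0.4]
grip_width: -0.0
```

```bash
python3 - <<'E'
from h import *
st()
p,y=fin(5,.01,.030,.086);rel(p,y-0)
# hover over button at .15 with closed fingers, for later
E
```

```text
7.125 [ 0.5823 -0.1089  0.0856] yaw 61.0 F [-0.36 -0.05  0.41] w -0.0 q6 7.0
[0.173, 0.028, -0.008] [0.003, -0.001, 0.319]
```

Call:
send_rows(targets=[[0.15,0.02,0,0,0,0,0],[0.25,0.03,0,0,0,0,0],[0.3,0.03,-0.7,0,0,0,0],[0.8,0.0,-1.4,0,0,0,0],[1.6,0.0,-1.4,0,0,0,0]])

```text
time_s: 7.75
position: [0.6225, -0.0387, 0.1586]
tool_rot: [[0.485, 0.874, 0.006], [0.874, -0.485, -0.002], [0.001, 0.006, -1.0]]
ft_force: [0.1, 0.1, -0.6]
grip_width: -0.0
```

```bash
python3 - <<'E'
from h import *
st();
im,d=vision.get_image("scene");a=cv2.resize(im[120:215,215:340,::-1],None,fx=3,fy=3)
im,d=vision.get_image("top");b=cv2.resize(im[225:320,330:445,::-1],None,fx=3,fy=3)
cv2.imwrite("pics/s6.png",np.hstack([a,b]))
im,d=vision.get_image("wrist");cv2.imwrite("pics/w6.png",im[:,:,::-1])
E
```

```text
7.75 [ 0.6225 -0.0387  0.1586] yaw 60.97 F [ 0.09  0.13 -0.59] w -0.0 q6 14.6
```

View pics/s6.png

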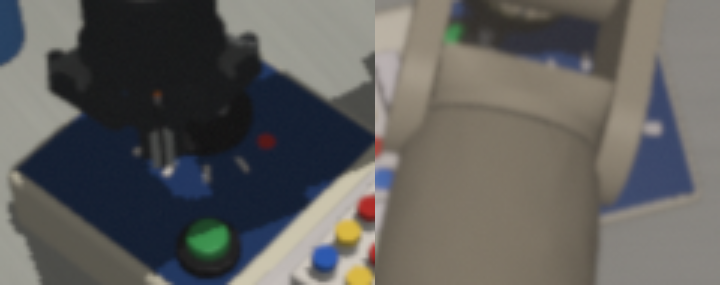

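View pics/w6.png

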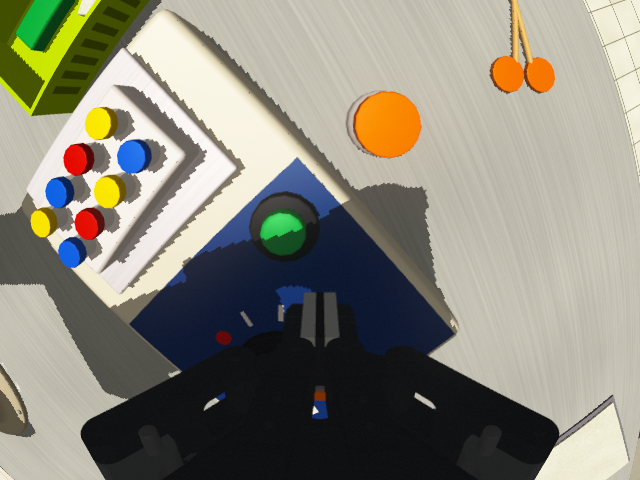

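Call:
send_rows(targets=[[0,0,-0.6,0,0,0,0],[-0.8,0,-1.2,0,0,0,0],[-1.8,0,-1.2,0,0,0,0],[-2.8,0,-1.2,0,0,0,0],[-3.6,0,-1.2,0,0,0,0]])

```text
time_s: 8.52
position: [0.5321, -0.1982, 0.2151]
tool_rot: [[0.486, 0.874, -0.001], [0.874, -0.486, 0.0], [-0.0, -0.001, -1.0]]
ft_force: [1.4, 0.8, 0.3]
grip_width: -0.0002
```

```bash
python3 - <<'E'
from h import *
st();
im,d=vision.get_image("wrist");cv2.imwrite("pics/w7.png",im[:,:,::-1])
E
```

```text
8.525 [ 0.5321 -0.1982  0.2151] yaw 60.93 F [1.4  0.76 0.34] w -0.0002 q6 -3.3
```

View pics/w7.png

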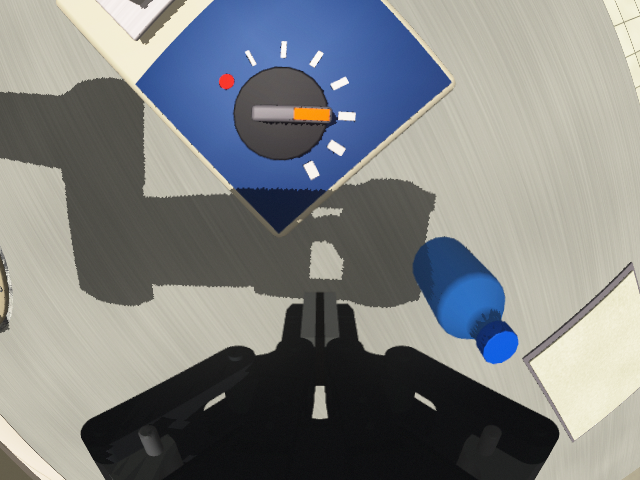

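```bash
python3 - <<'E'
from h import *
im,d=vision.get_image("scene");m=vision.camera_model("scene");K=m['camera_matrix'];V=m['view']
v,u=np.mgrid[180:225,265:305];z=d[180:225,265:305].astype(float)
pc=np.stack([(u-K[0,2])/K[0,0]*z,(v-K[1,2])/K[1,1]*z,z],-1)
w=(pc-V[:3,3])@V[:3,:3]
b=np.array([.6101,-.0121]);r=np.hypot(*(w[...,:2]-b).transpose(2,0,1))
for lo,hi in ((0,.006),(.006,.012),(.012,.015),(.015,.017),(.017,.02),(.02,.023),(.025,.035)):
    s=w[...,2][(r>=lo)&(r<hi)];print(lo,hi,len(s),np.percentile(s,[10,50,90]).round(4))
c=im[180:225,265:305].astype(int);g=(c[...,1]>c[...,0]*1.5)&(c[...,1]>c[...,2]*1.3)&(w[...,2]>.084)
print(g.sum(),np.median(w[g],0),w[g].min(0),w[g].max(0))
p=[.6101,-.0121,.15];rel(p,61)
E
```

```text
0 0.006 22 [0.0901 0.092  0.0941]
0.006 0.012 80 [0.0898 0.0918 0.0937]
0.012 0.015 71 [0.0813 0.0869 0.0916]
0.015 0.017 25 [0.0802 0.0818 0.0854]
0.017 0.02 78 [0.0773 0.0818 0.0841]
0.02 0.023 113 [0.0693 0.0781 0.0829]
0.025 0.035 364 [0.0682 0.0703 0.0726]
155 [ 0.6115399  -0.00960556  0.09120846] [ 0.59573841 -0.02658924  0.08407163] [0.9156898  0.48223487 0.93948266]
[4.039, -0.465, 1.298] [-0.006, 0.007, -0.034]
```

Call:
send_rows(targets=[[1.0,-0.1,0,0,0,0,0],[2.0,-0.2,0,0,0,0,0],[3.0,-0.35,0,0,0,0,0],[4.04,-0.46,0.6,0,0,0,0],[4.04,-0.46,1.8,0,0,0,0]])

```text
time_s: 9.25
position: [0.6135, -0.0052, 0.1258]
tool_rot: [[0.481, 0.877, 0.005], [0.877, -0.481, -0.001], [0.002, 0.005, -1.0]]
ft_force: [1.8, -1.1, -1.3]
grip_width: 0.0002
```

Call:
send_rows(targets=[[0,0,0,0,0,0,0],[0,0,0,0,0,0,0]])

```text
time_s: 9.5
position: [0.6125, -0.0092, 0.1274]
tool_rot: [[0.486, 0.874, 0.003], [0.874, -0.486, -0.001], [0.001, 0.002, -1.0]]
ft_force: [-0.1, -1.0, 1.3]
grip_width: 0.0001
```

```bash
python3 - <<'E'
from h import *
st();rel([.6101,-.0121,.094],61)
im,d=vision.get_image("scene");a=cv2.resize(im[120:240,215:350,::-1],None,fx=4,fy=4);cv2.imwrite("pics/s8.png",a)
E
```

```text
9.5 [ 0.6125 -0.0092  0.1274] yaw 60.91 F [-0.12 -0.98  1.35] w 0.0001 q6 17.2
[-0.076, -0.016, 0.668] [0.018, -0.005, -0.011]
```

View pics/s8.png

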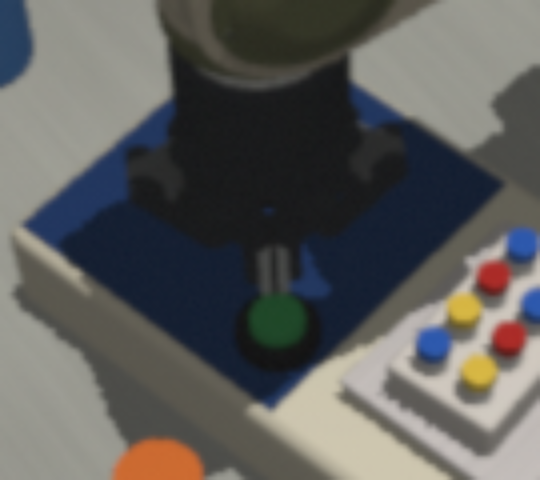

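The fingertip hovers just above and behind the button (about (275,290) against the button at (277,320)). I'll lower it to about 95 mm, centring it on the way.

Call:
send_rows(targets=[[-0.07,-0.02,0.2,0,0,0,0],[-0.07,-0.02,0.45,0,0,0,0],[-0.07,-0.02,0.65,0,0,0,0],[-0.07,-0.02,0.65,0,0,0,0]])

```text
time_s: 10.05
position: [0.6088, -0.0112, 0.0919]
tool_rot: [[0.486, 0.874, -0.002], [0.874, -0.486, 0.0], [-0.001, -0.002, -1.0]]
ft_force: [-0.7, 0.7, 1.1]
grip_width: -0.0001
```

```bash
python3 - <<'E'
from h import *
st();rel([.6101,-.0121,.086],61)
E
```

```text
10.05 [ 0.6088 -0.0112  0.0919] yaw 60.92 F [-0.7   0.66  1.05] w -0.0001 q6 16.9
[-0.003, 0.032, 0.119] [-0.011, 0.004, -0.01]
```

Call:
send_rows(targets=[[0,0.03,0.04,0,0,0,0],[0,0.03,0.08,0,0,0,0],[0,0.03,0.11,0,0,0,0],[0,0.03,0.11,0,0,0,0]])

```text
time_s: 10.55
position: [0.6107, -0.0119, 0.0876]
tool_rot: [[0.486, 0.874, 0.001], [0.874, -0.486, -0.0], [0.0, 0.001, -1.0]]
ft_force: [1.5, 0.9, 2.2]
grip_width: 0.0002
```

Call:
send_rows(targets=[[0,0,0.02,0,0,0,0],[0,0,0.04,0,0,0,0],[0,0,0.04,0,0,0,0]])

```text
time_s: 10.92
position: [0.6108, -0.0119, 0.086]
tool_rot: [[0.486, 0.874, 0.001], [0.874, -0.486, -0.0], [0.0, 0.001, -1.0]]
ft_force: [-1.1, -0.4, 7.7]
grip_width: -0.0002
```

Call:
send_rows(targets=[[0,0,0.02,0,0,0,0],[0,0,0.03,0,0,0,0],[0,0,0.03,0,0,0,0]])

```text
time_s: 11.3
position: [0.6108, -0.0119, 0.0858]
tool_rot: [[0.486, 0.874, 0.002], [0.874, -0.486, -0.001], [0.001, 0.002, -1.0]]
ft_force: [-4.5, 0.5, 16.9]
grip_width: 0.0
```

Hard stop: 16.9 N with no further travel, and the spring alone takes 4 N, so the button is fully down. Now I'll let it come up and withdraw.

Call:
send_rows(targets=[[0,0,-0.1,0,0,0,0],[0,0,-0.3,0,0,0,0],[0,0,-0.9,0,0,0,0],[0,0,-1.8,0,0,0,0],[-0.5,0,-2.6,0,0,0,0]])

```text
time_s: 11.92
position: [0.5981, -0.033, 0.2151]
tool_rot: [[0.484, 0.875, -0.001], [0.875, -0.484, 0.0], [-0.0, -0.001, -1.0]]
ft_force: [0.9, 0.7, 0.2]
grip_width: -0.0003
```

Call:
send_rows(targets=[[-1.0,0.1,0,0,0,0,0],[-2.0,0.2,0,0,0,0,0],[-3.0,0.35,0,0,0,0,0],[-3.8,0.5,0,0,0,0,0],[-3.8,0.5,0,0,0,0,0]])

```text
time_s: 12.55
position: [0.5267, -0.2141, 0.2136]
tool_rot: [[0.489, 0.872, -0.001], [0.872, -0.489, 0.0], [-0.0, -0.001, -1.0]]
ft_force: [0.2, -0.1, -0.8]
grip_width: -0.0
```

```bash
python3 - <<'E'
from h import *
st()
im,d=vision.get_image("wrist");cv2.imwrite("pics/w9.png",im[:,:,::-1])
im,d=vision.get_image("scene");cv2.imwrite("pics/s9.png",im[:,:,::-1]);m=vision.camera_model("scene");K=m['camera_matrix'];V=m['view']
v,u=np.mgrid[180:225,265:305];z=d[180:225,265:305].astype(float)
w=(np.stack([(u-K[0,2])/K[0,0]*z,(v-K[1,2])/K[1,1]*z,z],-1)-V[:3,3])@V[:3,:3]
r=np.hypot(*(w[...,:2]-[.6101,-.0121]).transpose(2,0,1));print(np.median(w[...,2][r<.01]))
E
```

```text
12.55 [ 0.5267 -0.2141  0.2136] yaw 60.71 F [ 0.2  -0.09 -0.77] w -0.0 q6 -4.7
0.09216845680381625
```

View pics/w9.png

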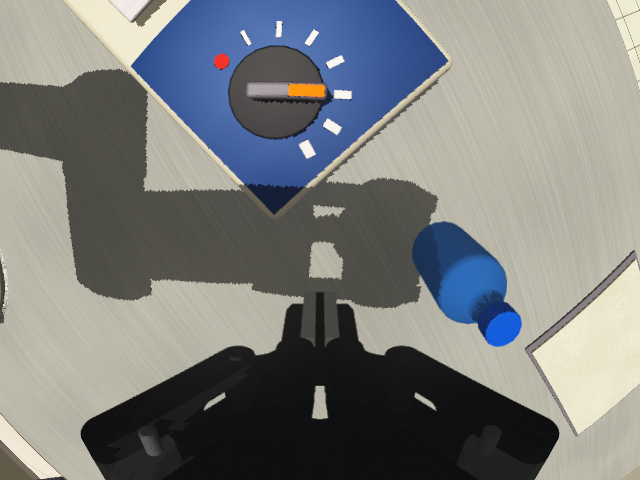

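View pics/s9.png

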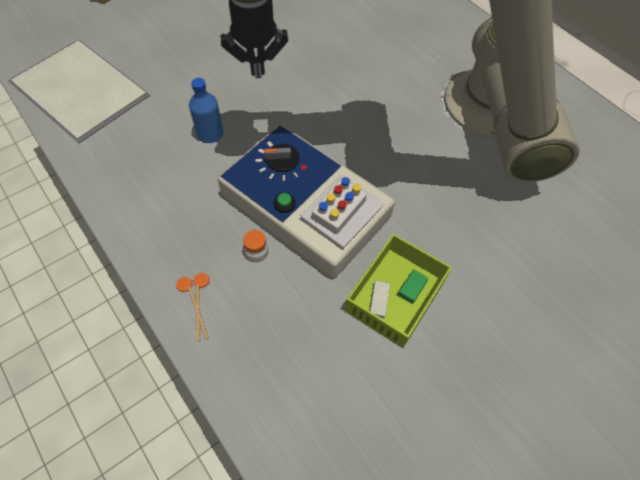

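The wrist picture shows the stripe at (306,90) in line with the fifth bar at (342,95). The scene picture shows the bottle, rack, basket and jar where they were at the start. The button's top is back at 92 mm, the same as before the press.

```bash
python3 -c "
from rig import env
print(env.close_job())"
```

```text
the job is handed in; nothing more can be done
None
```

The selector stands at speed 5. The green start button was pressed fully down after that and has come back up. I handed the job in at about 12.7 s, with the arm clear of everything.

- **Selector:** It started at off. I pushed the fin with the closed fingertips, one click per move. Clicks 1 and 2 were confirmed in pictures. At clicks 3 and 4 the finger hid the pointer, so I relied on the contact force having dropped to about zero. After click 5, a clear wrist picture showed the pointer on the fifth bar, and a second one after the button press showed the same.
- **Start button:** The force rose to 16.9 N at a hard stop, with the button about 6 mm down; the spring alone takes about 4 N. Afterwards the depth picture put its top back at 92 mm, as before.
- **Other things:** By eye in the last picture, the rack, bottle, basket and jar had not moved. I did not measure their positions.

None of the final checks failed or disagreed. Before the moves, the two fixed cameras differed by about 2 mm on the mixer's position, which is within their calibration; I used the combined fit.

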